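# Reset the strip guide of an edge bander to its narrow setting

### The arm

A 6-joint arm with a two-finger parallel gripper is mounted at the origin on the work surface. World frame = base frame: x ahead of the robot, y to its left, z up, the work surface at z = 0. Lengths are in m, angles in rad, forces in N, time in s.
With the tool pointing down it reaches from about 0.425 to 0.95 m from the base axis. Payload 3.5 kg.
Tool frame: the origin (TCP) lies midway between the tips of the shut fingers; the grasp point (between the pads) lies 19 mm behind it; x points along the fingers, y is the direction in which the jaws open and shut, and the axes are right-handed (so a half turn about x gives the same grasp; the last joint's range is limited). The gripper opens to 85 mm and grips with 20 to 120 N. Pads are 22 mm wide; open, the fingers measure 114 mm over their backs; the gripper's body (76 mm by 85 mm) begins 54 mm behind the grasp point. The pads swing forward as they close: fully open they stand 13 mm farther back than shut.
Start: joints at [-1.477, 0.286, 1.577, -0, 1.279, -0.15], TCP at [0.163, -0.655, 0.231] pointing down, gripper open.
Joint ranges: [-2.77, 2.77], [-0.9, 2.22], [0.21, 2.48], [-1.53, 4.67], [0.24, 2.81], [-2.84, 2.84]. Speed limits (rad/s): [2.79, 2.79, 3.14, 3.14, 3.14, 3.14].

### API

Orientations are given as a unit quaternion [x, y, z, w].
In Python, from station import r, snapshot, calibration, nets gives the robot as it stands.
- The arm moves only by the tool step_arm, never from a script. Its argument "increments" is a list of rows, each a list of 7 numbers: the shift along the tool's x, y, z in mm, then the turn, a rotation vector about the tool's x, y, z in rad, then the finger opening in mm, from 0 to 85.4. In form: [[x, y, z, rx, ry, rz, grip], ...]. A call has 1 to 12 rows; each row shifts and turns the pose as measured when the row begins, along the tool's axes as they then stand; what a row does not reach is not made up. A row lasts 1/8 s, in which the tool goes at most 62.5 mm and 10.7 degrees, less where a joint would pass 70% of its speed; a pose out of reach is approached as far as the arm can. A call with a gripper value outside its range is refused whole. The fingers move at their own pace and stop on an object; the grip force is fixed at half the most. Time passes only in rows, so rows that do not move let the fingers close. It gives the time, the measured TCP pose, the force and the opening at its end, in the units of the state.
- r.read_state(): the state, without advancing time (a new reading comes with each control period).
- snapshot(name): name is "scene" or "top" or "wrist"; returns the picture (480x640x3 uint8, red, green, blue); there is no depth.
- calibration(name): a dict with "camera_matrix" (3x3 intrinsics, pixels), "rvec" (rotation vector, rad) and "tvec" (3), from world to camera coordinates, as OpenCV has them; the wrist camera has in their place "hand_eye" (4x4, takes a point from camera to tool coordinates, whose origin is the TCP and whose axes are the tool frame's). Camera axes: x right, y down, z forward; pixel columns grow to the right and rows downward; lengths in m; the calibration is good to about 2 mm. A picture is of the moment at which its call begins: read the wrist's pose just before it. calibration takes no time and is no camera call.
- r.finish_job(): hands the job in, once; it reports no verdict.
Trained networks look in the newest picture that a camera, given by its name, has taken for a name from the list of things; names that differ only in an ending like _2 or _b are one class to them, and where a whole thing is asked for, a point or a joint stands for the part that bears it (a point fixed in the world has none). Each returns a list of dicts, best first, with "score" (0 to 1); they miss things now and then, are a little off and sometimes report something else, mostly with a low value. They report only what shows in the picture. A call takes as long as a camera call.
- nets.look_for(label, camera): "point" ([x, y, z] in m, in world coordinates, good to about 4 mm: the middle of the surface that is visible of it).
- nets.trace(label, camera): "region" (480x640 bool, what is visible of it).
- nets.pinpoint(label, camera): "point" ([x, y, z] in m, in world coordinates, good to about 4 mm: a listed point, or the origin of a listed thing).
The state is a dict: "time": time; "q": joint angles; "qd": joint speeds; "joint_efforts": joint torques, N m; "ee_pos": TCP position; "orientation": TCP orientation; "wrist_force": force on the tool from outside, world axes, zero at the start; "torque": the same for the moment, N m; "opening": opening from 0.0 (shut) to 1.0 (fully open).
Only numpy, scipy, OpenCV 4.12 (cv2) and the standard library are available. Lean on these libraries where they do the work, as an engineer would, in place of code of your own. Each camera call takes 0.05 s, during which the arm holds its last target. There are 200 camera calls.

### The job

Close the strip guide up to its narrow setting for the thin lipping: with a fingertip press the round spring lock button down and, keeping it held down, push the upright guide plate from behind, away from the button and towards the fixed fence, until the button springs back up by itself in the second lock hole and the guide is locked there; then draw the hand clear. Do not grasp, pinch or lift anything, keep the fingers off the steel wear strip on the guide's channel side, and leave the lipping, the loose tools and the spare parts where they lie.

Things in the scene. Friction and masses are not known exactly. Their poses are not given: they have to be found in the camera images.
- base: Fixed black base plate of the strip guide unit, 240 (x) by 260 (y) by 16 mm, flat on the machine bed. Origin: centre of its underside. Its +y is the direction to push the guide. In its frame: lock button at x 0, y -50 mm; bright slide plate 70 mm wide, top 23 mm above the bed; dark keeper bars beside it, x -52 to -36 and 36 to 52, y -128 to -43 mm, tops 30 mm high.
- button_top (a point): Round flat dark-grey cap of the spring lock button, 44 mm across, 9 mm thick; moves only up and down. This point: centre of its top face, 43 mm above the bed when up. The guide is free once it is pressed 6 mm; keep it held until the guide has gone 4 mm or more: from there the slide plate keeps it down until the second lock hole lets it spring up. Its rim is 5 mm from the guide's back face.
- button (a joint): How far the lock button is pressed, in m: 0 is up, 0.009 is fully down. A spring resists with about 5 N at the top and 9 N at the bottom and brings it back.
- guide (a joint): How far the guide and its slide plate are pushed along the base's +y, in m: 0 is the wide setting (locked, the start), 0.050 the narrow setting (locked, about 2 mm of play); a stop ends the travel at 0.051. Sliding takes about 5 N once unlocked.
- push_face (a point): Point on the back of the upright aluminium guide plate, the face to push: middle of its 200 mm length, 52 mm above the bed, at the start 27 mm from the button's centre along the base's +y; travels with the guide. The flat face is square to the base's y; it spans 18 to 65 mm above the bed. Gussets stick out 15 mm from it 78 mm either side of the middle.
- wear_strip (a point): Bright steel strip, 200 by 3 by 42 mm, covering the other face (channel side, towards the fence) of the guide plate; this point is its centre. Not to be touched by the fingers.
- fence (a point): Middle of the top edge of the fixed fence's channel face, 66 mm above the bed, 120 mm from the button along the base's +y. The fence is an aluminium plate 200 mm long and 10 mm thick; the bracket and star knob behind it (top 76 mm above the bed) are not used.
- lipping: Loose strip of pale hardwood, 170 by 22 by 9 mm, lying flat in the channel against the fence; origin at the centre of its underside. Stays there; the guide at its narrow setting stops about 8 mm short of it.
- sleeve: Loose aluminium roller sleeve, 32 mm across, 40 mm high, standing on the base plate about 100 mm from the button (towards the base's -x, -y corner). Leave alone.
- hex_key: Loose L-shaped dark hex key, 77 by 31 mm, 5 mm thick, lying on the base plate near its +x, -y corner. Leave alone.
- screwdriver: Loose screwdriver with a red handle, lying on the bed on the left. Leave alone.
- wrench: Loose steel wrench lying on the bed on the right. Leave alone.
- bearing: Loose steel bearing ring, 52 mm across, 15 mm high, on the bed on the right. Leave alone.
- spare_knob: Loose black star knob, 46 mm across, with a brass insert on top, 40 mm high in all, on the bed on the left. Leave alone; it is not the button.

How it is judged:
By the outcome, as a careful person would: the job done as asked, in the order asked, and still so for the second after the job is handed in, with the robot touching nothing.
It also fails if it takes over 29 s, if anything falls off the work surface, if the arm or the gripper's body presses on something with over 40 N, if the wrist force passes 120 N, or if a joint passes its speed limit or range.

## Working session

There is one attempt and no reset: what is moved stays moved. The work goes in short steps, Python scripts to look and compute and a tool call to move; the robot and the scene stay as the last step left them, time stands still between calls to the robot, and variables do not carry over. Pictures are saved under pics/ and viewed, about 8 in all and at most 12, crops included, and the job is handed in when it is done.

Besides the shell and the picture viewer there is one more tool, called by a JSON object that holds its "fn" and its "kwargs". step_arm: Moves the arm, as the interface text tells. Its arguments: {"type":"object","properties":{"increments":{"type":"array"}},"required":["increments"]}

```bash
mkdir -p pics; python3 - <<'E'
from station import r,snapshot,calibration,nets
import cv2,numpy as np
for c in("scene","top"):
    im=snapshot(c); cv2.imwrite(f"pics/{c}1.png",im[:,:,::-1])
    for l in("base","button_top","push_face","wear_strip","fence","lipping","sleeve"):
        print(c,l,[(np.round(d["point"],4).tolist(),round(d["score"],2)) for d in nets.pinpoint(l,c)[:2]])
print(r.read_state())
E
```

```text
scene base [([0.5325, -0.0264, -0.0044], 0.59)]
scene button_top [([0.51, -0.0682, 0.0409], 0.67)]
scene push_face [([0.5209, -0.0457, 0.054], 0.96), ([0.5628, 0.029, 0.0161], 0.28)]
scene wear_strip [([0.5266, -0.0395, 0.0463], 0.74)]
scene fence [([0.5682, 0.0372, 0.0622], 0.63)]
scene lipping [([0.5627, 0.0275, 0.0149], 0.8), ([0.5286, -0.0275, -0.0049], 0.71)]
scene sleeve [([0.4162, -0.0602, 0.0211], 0.71), ([0.5268, -0.0385, 0.0419], 0.58)]
top base [([0.5334, -0.0208, -0.0004], 0.94)]
top button_top [([0.5106, -0.0708, 0.0445], 0.75)]
top push_face [([0.5244, -0.0457, 0.0482], 0.89)]
top wear_strip [([0.5251, -0.0368, 0.0431], 0.6)]
top fence [([0.5678, 0.0399, 0.0688], 0.95)]
top lipping [([0.556, 0.0246, 0.0157], 0.8)]
top sleeve [([0.4155, -0.0621, 0.0162], 0.5)]
{'time': 0.8, 'q': array([-1.47700560e+00,  2.86264126e-01,  1.57670768e+00, -6.46209037e-06,
        1.27859905e+00, -1.49991367e-01]), 'qd': array([ 0.0006341 , -0.00023758, -0.00122424,  0.00094024, -0.0001091 ,
        0.00120733]), 'joint_efforts': array([-5.46268984e-04, -4.05915785e+01, -2.92924172e+01, -1.03660172e-04,
        5.00199130e-04, -2.23865023e-06]), 'ee_pos': array([ 0.16295912, -0.65501636,  0.23134464]), 'orientation': array([-0.7018579 , -0.08596973,  0.70186271, -0.08598502]), 'wrist_force': array([ 0.41063965,  0.82504376, -0.60087112]), 'torque': array([ 0.00141003, -0.01863228,  0.00280622]), 'opening': 0.9993428150520398}
```

```bash
python3 -c "
import cv2,numpy as np
a=cv2.imread('pics/scene1.png');b=cv2.imread('pics/top1.png')
cv2.imwrite('pics/both.png',cv2.resize(np.vstack([a,b]),(400,600)))"; ls
```

```text
pics
```

View pics/top1.png

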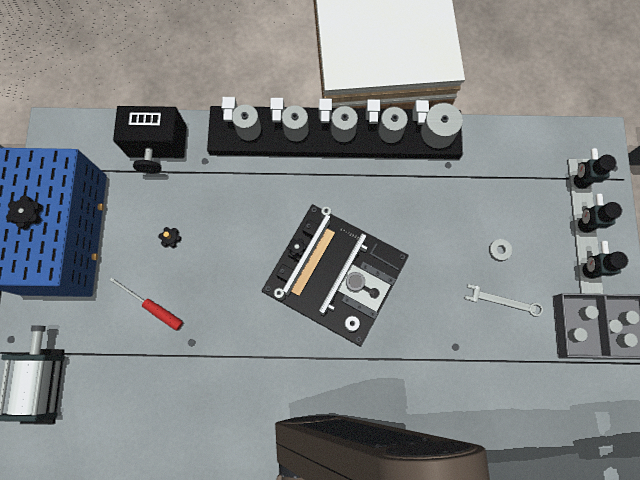

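The top view shows the unit yawed about -28°: button near pixel (356,282), guide plate running (365,237)-(330,308), fence on its left. The network points agree with the given sizes: button to face 27 mm, button to fence 122 mm. I'll approach with shut fingers and the jaw axis along the base's x.

```bash
cat > h.py <<'E'
import numpy as np
from scipy.spatial.transform import Rotation as R
from station import r
def frame(yaw): # base yaw -> tool rotation: x down, y along base +-x
    bx=np.array([np.cos(yaw),np.sin(yaw),0]); R0=R.from_quat(r.read_state()["orientation"])
    xs=np.array([0,0,-1.]); C=[R.from_matrix(np.c_[xs,s*bx,np.cross(xs,s*bx)]) for s in(1,-1)]
    return min(C,key=lambda c:(R0.inv()*c).magnitude())
def plan(p,Rt,n):
    s=r.read_state(); P=np.array(s["ee_pos"]); R0=R.from_quat(s["orientation"]); w=(R0.inv()*Rt).as_rotvec()/n
    d=(np.array(p)-P)/n
    for i in range(n):
        Ri=R0*R.from_rotvec(w*i); print(np.round(Ri.inv().apply(d)*1000,1).tolist(),np.round(w,3).tolist())
E
python3 - <<'E'
from h import *
y=np.deg2rad(-28); Rt=frame(y); print(Rt.as_matrix().round(3))
plan([.505,-.08,.2],Rt,12)
E
```

```text
[[ 0.     0.883 -0.469]
 [ 0.    -0.469 -0.883]
 [-1.     0.     0.   ]]
[2.6, -39.6, -39.2] [-0.07, 0.0, -0.0]
[2.6, -36.8, -41.9] [-0.07, 0.0, -0.0]
[2.6, -33.8, -44.4] [-0.07, 0.0, -0.0]
[2.6, -30.6, -46.6] [-0.07, 0.0, -0.0]
[2.6, -27.3, -48.6] [-0.07, 0.0, -0.0]
[2.6, -23.8, -50.4] [-0.07, 0.0, -0.0]
[2.6, -20.2, -52.0] [-0.07, 0.0, -0.0]
[2.6, -16.6, -53.2] [-0.07, 0.0, -0.0]
[2.6, -12.8, -54.3] [-0.07, 0.0, -0.0]
[2.6, -9.0, -55.0] [-0.07, 0.0, -0.0]
[2.6, -5.1, -55.5] [-0.07, 0.0, -0.0]
[2.6, -1.2, -55.7] [-0.07, 0.0, -0.0]
```

{"fn": "step_arm", "kwargs": {"increments": [[2.6, -39.6, -39.2, -0.07, 0, 0, 85], [2.6, -36.8, -41.9, -0.07, 0, 0, 0], [2.6, -33.8, -44.4, -0.07, 0, 0, 0], [2.6, -30.6, -46.6, -0.07, 0, 0, 0], [2.6, -27.3, -48.6, -0.07, 0, 0, 0], [2.6, -23.8, -50.4, -0.07, 0, 0, 0], [2.6, -20.2, -52, -0.07, 0, 0, 0], [2.6, -16.6, -53.2, -0.07, 0, 0, 0], [2.6, -12.8, -54.3, -0.07, 0, 0, 0], [2.6, -9, -55, -0.07, 0, 0, 0], [2.6, -5.1, -55.5, -0.07, 0, 0, 0], [2.6, -1.2, -55.7, -0.07, 0, 0, 0]]}}

```text
time: 2.3
ee_pos: [0.5073, -0.0629, 0.2015]
orientation: [0.603, 0.366, -0.601, 0.375]
wrist_force: [0.7, -0.3, 0.1]
opening: -0.001
```

```bash
python3 - <<'E'
from h import *
from station import snapshot,calibration,nets
import cv2
s=r.read_state(); im=snapshot("wrist"); print(s["ee_pos"],s["orientation"])
cv2.imwrite("pics/w1.png",im[:,:,::-1])
for l in("base","button_top","push_face","wear_strip","fence"):
    print(l,[(np.round(d["point"],4).tolist(),round(d["score"],2)) for d in nets.pinpoint(l,"wrist")[:2]])
print(calibration("wrist"))
E
```

```text
[ 0.50733879 -0.06294569  0.20149175] [ 0.60347383  0.36630977 -0.60099566  0.3747542 ]
base [([0.5352, -0.0284, 0.0002], 0.93)]
button_top [([0.5107, -0.0703, 0.0422], 0.96)]
push_face [([0.5207, -0.0462, 0.0534], 0.75)]
wear_strip [([0.5276, -0.0389, 0.0443], 0.77)]
fence [([0.5672, 0.0348, 0.0662], 0.83)]
{'camera_matrix': array([[419.46265135,   0.        , 315.41925959],
       [  0.        , 419.46265135, 237.83759702],
       [  0.        ,   0.        ,   1.        ]]), 'hand_eye': array([[ 1.00200553e-03, -3.22960689e-01,  9.46411850e-01,
        -1.42870554e-01],
       [ 9.99999334e-01, -2.18566679e-04, -1.13332616e-03,
         7.85296716e-04],
       [ 5.72873892e-04,  9.46412355e-01,  3.22960255e-01,
        -8.36249719e-02],
       [ 0.00000000e+00,  0.00000000e+00,  0.00000000e+00,
         1.00000000e+00]])}
```

View pics/w1.png

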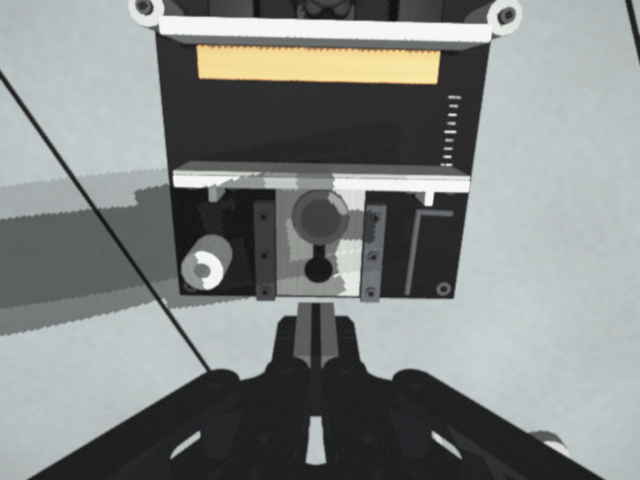

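The wrist view is nearly square to the unit: button cap at (320,216), guide plate's near top edge about (174,186)-(469,191), keepers either side, and sleeve and hex key well clear. Next I compute the yaw and button position from the pixels.

```bash
python3 - <<'E'
from h import *
from station import calibration
c=calibration("wrist");K=c["camera_matrix"];H=c["hand_eye"]
s=r.read_state();P=np.array(s["ee_pos"]);Q=R.from_quat(s["orientation"])
def bp(u,v,z):
    d=Q.apply(H[:3,:3]@np.linalg.inv(K)@[u,v,1]);o=P+Q.apply(H[:3,3]);return o+d*(z-o[2])/d[2]
b=bp(320,216,.043);l=bp(174,186,.065);rr=bp(469,191,.065);fl=bp(163,35,.066);fr=bp(490,41,.066)
for a,e in((l,rr),(fl,fr)): d=e-a;print(a,e,np.linalg.norm(d),np.degrees(np.arctan2(d[1],d[0])))
print("button",b,"tool y,z",Q.as_matrix()[:,1:].round(3).tolist())
yaw=np.deg2rad(-28);by=np.array([-np.sin(yaw),np.cos(yaw)])
print("face dist",((l+rr)/2-b)[:2]@by)
B=np.array([.5107,-.0703]); p=B+by*.004
plan([*p,.055],frame(yaw),5)
E
```

```text
[ 0.43463571 -0.0007183   0.065     ] [ 0.61043967 -0.09471988  0.065     ] 0.19935729442939323 -28.133215033064463
[0.47978211 0.07936368 0.066     ] [ 0.65367031 -0.01277706  0.066     ] 0.19679182343303694 -27.918441243125024
button [ 0.50997924 -0.07008771  0.043     ] tool y,z [[0.891, -0.454], [-0.454, -0.891], [0.011, 0.004]]
face dist 0.025646152485929972
[29.2, 1.0, -0.4] [0.004, 0.001, -0.002]
[29.2, 1.0, -0.4] [0.004, 0.001, -0.002]
[29.2, 1.1, -0.4] [0.004, 0.001, -0.002]
[29.2, 1.1, -0.4] [0.004, 0.001, -0.002]
[29.2, 1.2, -0.4] [0.004, 0.001, -0.002]
```

{"fn": "step_arm", "kwargs": {"increments": [[29, 1, -0.4, 0.004, 0, -0.002, 0], [29, 1, -0.4, 0.004, 0, -0.002, 0], [29, 1, -0.4, 0.004, 0, -0.002, 0], [29, 1, -0.4, 0.004, 0, -0.002, 0], [29, 1, -0.4, 0.004, 0, -0.002, 0], [0, 0, 0, 0, 0, 0, 0]]}}

```text
time: 3.35
ee_pos: [0.5113, -0.0779, 0.0551]
orientation: [-0.61, -0.355, 0.61, -0.36]
wrist_force: [-0.7, 0.4, 0.5]
opening: 0.001
```

```bash
python3 - <<'E'
from h import *
from station import snapshot
import cv2
im=snapshot("wrist"); cv2.imwrite("pics/w2.png",im[:,:,::-1])
s=r.read_state();print(s["ee_pos"],s["wrist_force"])
yaw=np.deg2rad(-28);by=np.array([-np.sin(yaw),np.cos(yaw)]);p=np.array([.5105,-.0702])+by*.004
plan([*p,.035],frame(yaw),1)
E
```

```text
[ 0.51269086 -0.07826138  0.05675419] [-0.05760012 -0.11266263  1.13898436]
[21.7, -6.1, -10.0] [-0.021, 0.004, -0.01]
```

View pics/w2.png

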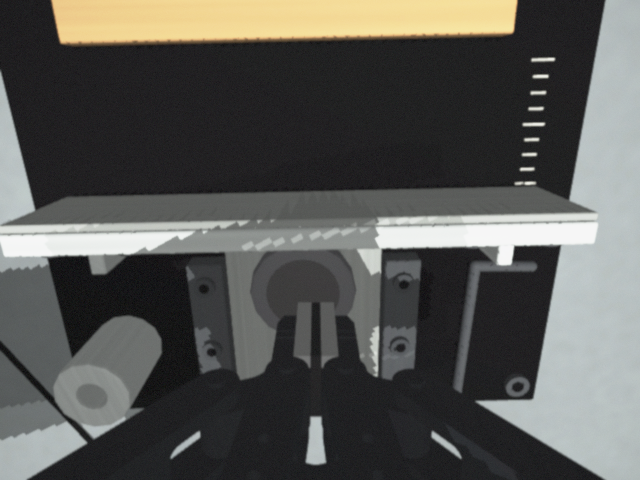

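The fingertips (316,303) stand just above and short of the cap (303,285), so the correction is 10 mm forward and 5 mm sideways. Then I press.

{"fn": "step_arm", "kwargs": {"increments": [[0, -5, -10, -0.02, 0, 0, 0], [10, 0, 0, 0, 0, 0, 0], [4, 0, 0, 0, 0, 0, 0], [4, 0, 0, 0, 0, 0, 0], [3, 0, 0, 0, 0, 0, 0]]}}

```text
time: 4.03
ee_pos: [0.5165, -0.0682, 0.0399]
orientation: [0.609, 0.358, -0.604, 0.37]
wrist_force: [-3.8, 0.0, 5.5]
opening: -0.003
```

```bash
cat > st.py <<'E'
from h import *
s=r.read_state();P=s["ee_pos"];yaw=np.deg2rad(-28);bx=np.array([np.cos(yaw),np.sin(yaw)]);by=np.array([-bx[1],bx[0]])
d=np.array(P[:2])-[.5105,-.0702];f=s["wrist_force"]
print("t",s["time"],"base xy mm",(d@bx*1000).round(1),(d@by*1000).round(1),"z",round(P[2]*1000,1),"F x,y,z",(f[:2]@bx).round(1),(f[:2]@by).round(1),round(f[2],1))
E
python3 st.py
```

```text
t 4.025 base xy mm 4.4 4.6 z 39.9 F x,y,z -3.4 -1.8 5.5
```

{"fn": "step_arm", "kwargs": {"increments": [[3, 0, 0, 0, 0, 0, 0], [3, 0, 0, 0, 0, 0, 0], [2, 0, 0, 0, 0, 0, 0]]}}

```text
time: 4.4
ee_pos: [0.5166, -0.0682, 0.034]
orientation: [0.608, 0.359, -0.605, 0.369]
wrist_force: [-6.1, 1.1, 14.5]
opening: 0.004
```

```bash
python3 st.py
```

```text
t 4.4 base xy mm 4.5 4.6 z 34.0 F x,y,z -5.8 -1.9 14.5
```

The button is fully down (z 34 mm, 14.5 N). Now I slide forward to contact while keeping a downward bias.

{"fn": "step_arm", "kwargs": {"increments": [[1, 0, -4, 0, 0, 0, 0], [1, 0, -4, 0, 0, 0, 0], [1, 0, -4, 0, 0, 0, 0]]}}

```text
time: 4.78
ee_pos: [0.5233, -0.0613, 0.0345]
orientation: [-0.605, -0.358, 0.606, -0.372]
wrist_force: [-3.7, -3.5, 6.7]
opening: -0.001
```

```bash
python3 st.py
```

```text
t 4.775 base xy mm 7.1 13.9 z 34.5 F x,y,z -1.7 -4.8 6.7
```

{"fn": "step_arm", "kwargs": {"increments": [[1.5, -1, -4, 0, 0, 0, 0], [1.5, -1, -4, 0, 0, 0, 0], [1, -1, -4, 0, 0, 0, 0]]}}

```text
time: 5.15
ee_pos: [0.5274, -0.0552, 0.0344]
orientation: [-0.601, -0.356, 0.607, -0.378]
wrist_force: [-5.7, -6.4, 6.4]
opening: -0.004
```

```bash
python3 st.py; python3 - <<'E'
from station import snapshot
import cv2
cv2.imwrite("pics/w3.png",snapshot("wrist")[:,:,::-1])
E
```

```text
t 5.15 base xy mm 7.8 21.1 z 34.4 F x,y,z -2.1 -8.3 6.4
```

View pics/w3.png

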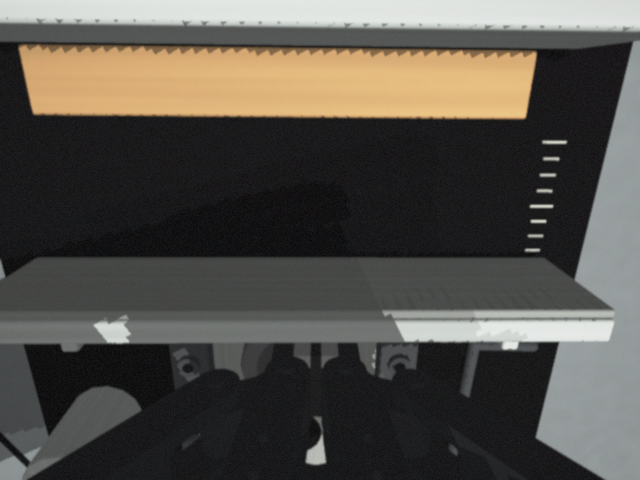

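The plate is square and fingers are behind it, with force consistent with the guide sliding. I keep pushing, with the button still held for the first rows.

{"fn": "step_arm", "kwargs": {"increments": [[1.2, -1.5, -4.5, 0, 0, 0, 0], [1.2, -1.5, -4.5, 0, 0, 0, 0], [0.8, -1, -4.5, 0, 0, 0, 0], [0.5, -1, -4.5, 0, 0, 0, 0]]}}

```text
time: 5.7
ee_pos: [0.5329, -0.0453, 0.0345]
orientation: [-0.597, -0.353, 0.609, -0.385]
wrist_force: [-1.9, -6.2, 2.5]
opening: -0.001
```

```bash
python3 st.py; python3 - <<'E'
from h import *
print(R.from_quat(r.read_state()["orientation"]).as_matrix().round(3))
E
```

```text
t 5.7 base xy mm 8.1 32.5 z 34.5 F x,y,z 1.3 -6.4 2.5
[[ 0.009  0.89  -0.456]
 [-0.047 -0.455 -0.889]
 [-0.999  0.029  0.038]]
```

{"fn": "step_arm", "kwargs": {"increments": [[0, -1, -5, 0, 0.01, -0.007, 0], [0, -1, -5, 0, 0.01, -0.007, 0], [0, -1, -5, 0, 0.01, -0.007, 0], [0, -1, -5, 0, 0.01, -0.007, 0], [0, -1, -5, 0, 0.01, -0.007, 0]]}}

```text
time: 6.32
ee_pos: [0.5402, -0.0299, 0.0342]
orientation: [-0.601, -0.37, 0.603, -0.371]
wrist_force: [-2.8, -6.4, 1.1]
opening: 0.001
```

```bash
python3 st.py; python3 - <<'E'
from station import snapshot
import cv2
cv2.imwrite("pics/w4.png",snapshot("wrist")[:,:,::-1])
from h import *
print(R.from_quat(r.read_state()["orientation"]).as_matrix().round(3))
E
```

```text
t 6.325 base xy mm 7.3 49.5 z 34.2 F x,y,z 0.5 -6.9 1.1
[[-0.001  0.893 -0.451]
 [-0.003 -0.451 -0.893]
 [-1.     0.001  0.003]]
```

View pics/w4.png

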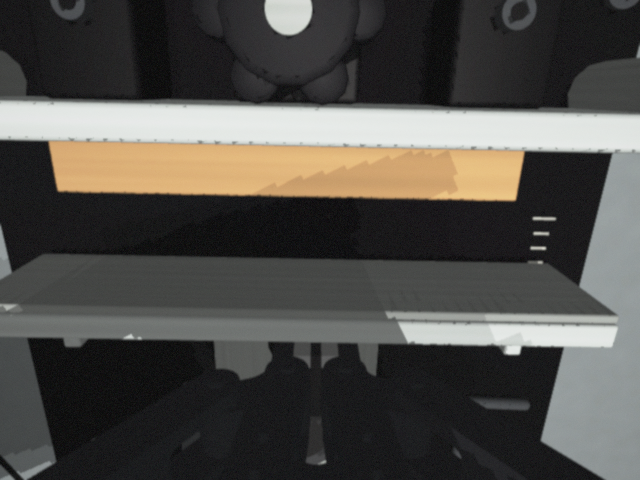

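The guide is moving squarely, with 4 scale ticks left. About 16 mm remain.

{"fn": "step_arm", "kwargs": {"increments": [[0, -0.5, -5, 0, 0.002, 0, 0], [0, -0.5, -5, 0, 0.002, 0, 0], [0, -0.5, -5, 0, 0.002, 0, 0], [0, -0.5, -4, 0, 0.002, 0, 0]]}}

```text
time: 6.88
ee_pos: [0.5461, -0.0189, 0.0342]
orientation: [-0.599, -0.369, 0.604, -0.374]
wrist_force: [-3.0, -5.8, 2.7]
opening: 0.004
```

```bash
python3 st.py
```

```text
t 6.875 base xy mm 7.4 62.0 z 34.2 F x,y,z 0.1 -6.6 2.7
```

{"fn": "step_arm", "kwargs": {"increments": [[0, 0, -4, 0, 0.003, 0, 0], [0, 0, -3.5, 0, 0.003, 0, 0]]}}

```text
time: 7.12
ee_pos: [0.5487, -0.0142, 0.034]
orientation: [-0.599, -0.37, 0.603, -0.374]
wrist_force: [-6.8, -9.5, 4.5]
opening: -0.003
```

```bash
python3 st.py
```

```text
t 7.125 base xy mm 7.4 67.4 z 34.0 F x,y,z -1.6 -11.6 4.5
```

{"fn": "step_arm", "kwargs": {"increments": [[0, 0, -3, 0, 0.003, 0, 0]]}}

```text
time: 7.25
ee_pos: [0.5487, -0.0142, 0.0341]
orientation: [-0.597, -0.371, 0.604, -0.375]
wrist_force: [-10.7, -16.0, 6.8]
opening: -0.001
```

```bash
python3 st.py; python3 - <<'E'
from station import snapshot,nets
import cv2
for c in("scene","top"):
    im=snapshot(c); cv2.imwrite(f"pics/{c}2.png",im[:,:,::-1])
    for l in("button_top","push_face"):print(c,l,[(d["point"].round(4) if hasattr(d["point"],"round") else d["point"],d["score"]) for d in nets.pinpoint(l,c)[:1]])
E
```

```text
t 7.25 base xy mm 7.4 67.3 z 34.1 F x,y,z -1.9 -19.1 6.8
scene button_top [([0.5119, -0.0683, 0.0405], 0.83)]
scene push_face [([0.5473, 0.0003, 0.0556], 0.77)]
top button_top [([0.5107, -0.073, 0.0428], 0.6)]
top push_face [([0.5096, -0.0732, 0.0444], 0.43)]
```

The guide is against its stop: 19 N with no further motion. Its travel is 51 mm and the button reads up (about 42 mm). Now I back off, rise clear, and verify.

{"fn": "step_arm", "kwargs": {"increments": [[0, 0, 5, 0, 0, 0, 0], [0, 0, 6, 0, 0, 0, 0], [-15, 0, 2, 0, 0, 0, 0], [-30, 0, 0, 0, 0, 0, 0], [-40, 0, 20, 0, 0, 0, 0], [-40, 0, 40, 0, 0, 0, 0], [-20, 0, 50, 0, 0, 0, 0], [0, 0, 40, 0, 0, 0, 0], [0, 0, 0, 0, 0, 0, 0]]}}

```text
time: 8.68
ee_pos: [0.4771, -0.1615, 0.1917]
orientation: [-0.6, -0.369, 0.601, -0.378]
wrist_force: [0.6, -0.0, 0.3]
opening: 0.005
```

```bash
python3 st.py; python3 - <<'E'
from station import snapshot,nets
import cv2
for c in("scene","top","wrist"):
    im=snapshot(c); cv2.imwrite(f"pics/{c}3.png",im[:,:,::-1])
    for l in("button_top","push_face","lipping","sleeve"):print(c,l,[(d["point"],d["score"]) for d in nets.pinpoint(l,c)[:1]])
E
```

```text
t 8.675 base xy mm 13.4 -96.3 z 191.7 F x,y,z 0.5 0.2 0.3
scene button_top [([0.511, -0.0667, 0.0392], 0.76)]
scene push_face [([0.5479, -0.0027, 0.0523], 0.83)]
scene lipping []
scene sleeve [([0.4176, -0.0623, 0.0229], 0.8)]
top button_top [([0.5086, -0.0728, 0.0428], 0.53)]
top push_face [([0.5469, 0.0024, 0.0497], 0.69)]
top lipping [([0.5546, 0.0302, 0.0147], 0.97)]
top sleeve [([0.4185, -0.0611, 0.0145], 0.69)]
wrist button_top [([0.5102, -0.0707, 0.0419], 0.79)]
wrist push_face []
wrist lipping []
wrist sleeve [([0.4147, -0.0632, 0.0192], 0.66)]
```

View pics/wrist3.png

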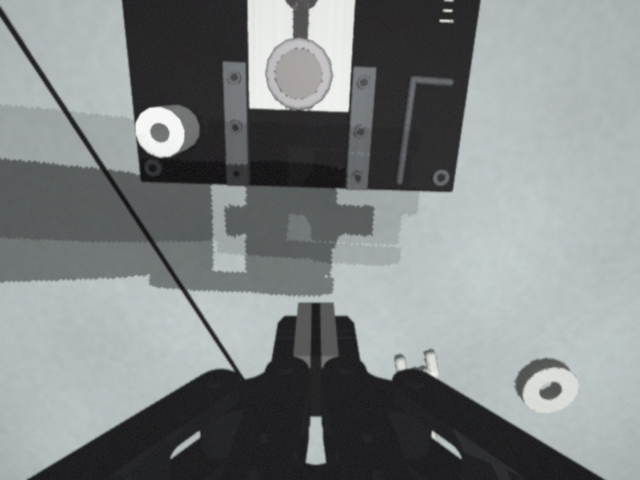

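View pics/scene3.png

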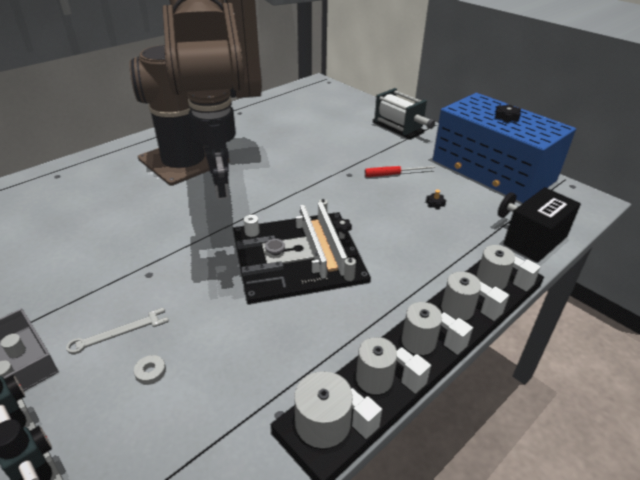

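The wrist view shows the guide forward (slide plate rear edge just behind the cap at (299,108)) with sleeve and hex key in place. The scene view shows everything else unmoved and the hand clear. Last check: button height, before versus after, in one crop.

```bash
python3 -c "
import cv2,numpy as np
a=[cv2.imread(f'pics/{n}.png')[205:285,225:325] for n in('scene1','scene3')]
cv2.imwrite('pics/cmp.png',cv2.resize(np.hstack(a),(800,320),interpolation=cv2.INTER_CUBIC))"
```

```text
(no output)
```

View pics/cmp.png

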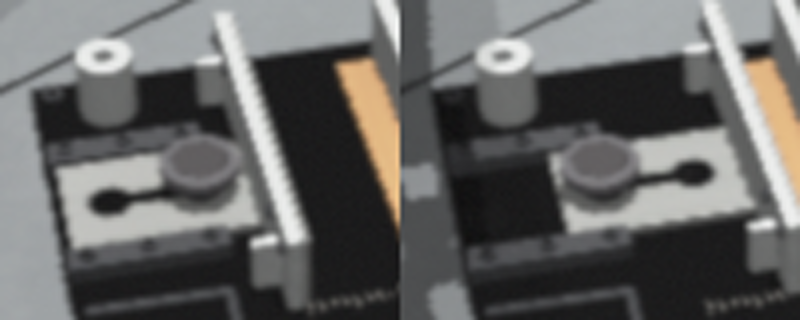

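The cap sits at the same pixels in both crops (about (200,163) before and (600,163) after, each 400 px wide), so the button is up. The guide is at the narrow setting, clear of the lipping.

```bash
python3 -c "
from station import r
print(r.finish_job())"
```

```text
the job is handed in; nothing more can be done
None
```

The strip guide is at its narrow setting with the lock button up, and the job is handed in at about 9 s of the 29 s allowed. I pressed the button fully down with the shut fingertips. Keeping it held, I slid them against the back of the guide plate and pushed until the guide met its stop. Then I backed the hand off and raised it clear.

- **Guide travel:** the push point moved from about (0.522, -0.046) to (0.547, 0.000), roughly 50 mm. At the end the guide stood still under 19 N.
- **Button:** before and after pictures from the same camera show the cap at the same pixels. The networks put its height at 39–43 mm, against 43 mm when up. I did not push back on the guide to test the lock.
- **Other parts:** the sleeve measured the same to within the networks' accuracy. The hex key, wrench, bearing ring, screwdriver and spare knob look unmoved in the pictures.
- **Lipping:** the networks reported it about 5 mm from its first position in the top view, close to their error. They did not report it in the last scene or wrist views. The pictures show a gap between it and the guide.
- **Other miss:** one top-view reading of the push point, taken with the hand still at the guide, was wrong; it landed on the button. Later views corrected it.
- **Forces:** the final wrist force is about zero. The highest I read was about 20 N in total.

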